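Walk the power supply home in its docking tray

ROBOT

A 6-joint arm with a two-finger parallel gripper is mounted at the origin on a cart in front of the work surface, level with it; the furniture and walls round the work are solid. World frame = base frame: x ahead of the robot, y to its left, z up, the work surface at z = 0. Lengths are in m, angles in rad, forces in N, time in s.
With the tool pointing down it reaches from about 0.325 to 1 m from the base axis. Payload 5.1 kg.
Tool frame: the origin (TCP) lies between the finger pads; the fingertips stand 25 mm ahead of it and the grasp point (between the pads) lies 6 mm ahead of it; z points along the fingers, y is the line along which they close (so a half turn about z gives the same grasp; the last joint's range is limited). The gripper opens to 85 mm and grips with 20 to 120 N. Pads are 22 mm wide; open, the fingers measure 114 mm over their backs; the gripper's body (76 mm by 85 mm) begins 54 mm behind the grasp point. The pads swing forward as they close: fully open they stand 13 mm farther back than shut.
Start: joints at [-1.255, 0.124, 1.65, -0, 1.367, -0.083], TCP at [0.252, -0.599, 0.217] pointing down, gripper open.
Joint ranges: [-2.61, 2.61], [-1.02, 2.33], [0.03, 2.71], [-1.35, 4.49], [0.32, 2.68], [-2.91, 2.91]. Speed limits (rad/s): [2.57, 2.57, 3.14, 3.14, 3.14, 3.14].

INTERFACE

Orientations are given as a rotation vector (axis times angle).
In Python, from bench import env gives the robot as it stands.
- The arm moves only by the tool servo_tool, never from a script. Its argument "series" is a list that holds one entry, the list of rows, each a list of 7 numbers: the opening in per cent of the stroke, from 0 (shut) to 100 (fully open), then the shift along the tool's x, y, z in m, then the turn, a rotation vector about the tool's x, y, z in rad. A call has 1 to 8 rows; each row is the pose to reach, as a shift and turn from the pose commanded when the call began, along the tool's axes at that moment; what a row does not reach only later rows make up. A row lasts 1/8 s, in which the tool goes at most 62.5 mm and 10.7 degrees, less where a joint would pass 70% of its speed; a pose out of reach is approached as far as the arm can. A call with a gripper value outside its range is refused whole. The fingers move at their own pace and stop on an object; "newtons" is the grip in N (left out, the last holds). Time passes only in rows, so rows that repeat a pose let the fingers close. It gives the time, the measured TCP pose, the force, the opening and the grip force at its end, in the units of the state.
- env.observe(): the state, without advancing time (a new reading comes with each control period).
- env.snapshot(name): name is "side" or "top"; returns a dict with "image" (420x560x3 uint8, blue, green, red), "range_z" (420x560 float32, m along the optical axis (not along the pixel's ray), 0 where there is no reading), "intrinsics" (3x3 intrinsics, pixels), "rvec" (rotation vector, rad) and "tvec" (3), from world to camera coordinates, as OpenCV has them. Camera axes: x right, y down, z forward; pixel columns grow to the right and rows downward; lengths in m; the calibration is good to about 2 mm. A picture is of the moment at which its call begins.
- env.sign_off(): hands the job in; it is judged then, once.
The state is a dict: "clock": time; "q": joint angles; "qvel": joint speeds; "joint_torque": joint torques, N m; "position": TCP position; "tool_rot": TCP orientation; "wrist_force": force on the tool from outside, world axes, zero at the start; "moment": the same for the moment, N m; "gripper_width": finger opening in m; "grip_force": force on a finger pad.
Only numpy, scipy, OpenCV 4.12 (cv2) and the standard library are available. Lean on these libraries where they do the work, as an engineer would, in place of code of your own. Each camera call takes 0.05 s, during which the arm holds its last target. There are 200 camera calls.

TASK

Slide the heavy bench power supply along the counter into its docking tray until both sides are fully home against the stops at the back, then swing the tray's retainer bar fully closed across its front. The supply is too wide to grip and must stay flat on the counter, so walk it in with alternating pushes on the two dark corner posts at its near end; when it binds between the rails ease off and push the other corner, never pressing on it with more than 25 newtons. Keep off the control panel between the posts, and leave the other things on the counter where they are.

Things in the scene. Friction and masses are not known exactly. Their poses are not given: they have to be found in the camera images.
- psu: Bench power supply: flat-bottomed grey steel case, 150 deep (x) x 176 wide (y) x 72 mm high, 1.0 to 1.45 kg, on hard glide strips (friction on the counter about 0.3). Origin: centre of its underside; x points from its near (control) face to its far face, y to its left, z up. Far face at x = +75 mm, sides at y = +-88 mm, all plain. To be pushed on its two near corner posts.
- psu_left (a point): Middle of the front face of the supply's left near corner post, at (-75, 77, 36) mm in the frame of psu. The post is smooth dark grey moulded plastic (friction about 0.3), upright, 22 mm wide (y = 66 to 88 mm), 72 mm high, its flat front at x = -75 mm.
- psu_right (a point): The same for the right near corner post, at (-75, -77, 36) mm in the frame of psu (post from y = -66 to -88 mm).
- psu_panel: The supply's control panel (display, two knobs, three binding posts, switches), 130 mm wide, between the corner posts and fixed to the supply; same origin and axes as psu. Its face lies 18 mm behind the posts' fronts, its knobs and binding posts end 5 to 6 mm behind them. Not to be touched.
- dock: Docking tray, aluminium, screwed to the counter, open towards the robot. Origin: on the counter, where the supply's origin lies when fully home; x points into the tray, y to its left, z up. Two side rails, 36 mm high, 179 mm apart (inner faces at y = +-89.5 mm, lined with grippy white plastic, friction about 0.5), run from x = 12 to 94 mm. The supply binds between them if only one corner is pushed.
- dock_mouth (a point): Middle of the tray's mouth on the counter, at (12, 0, 0) mm in the tray's frame, where the straight rails begin. In front of it, down to x = -20 mm, the rails flare outwards (white plastic, friction 0.25) at 23 degrees to y = +-103 mm.
- dock_stop (a point): Middle between the tray's two rubber stop buffers, at (75, 0, 26) mm in the tray's frame; the buffers, at y = +-60 mm, stop the supply's far face here. Between them a sprung coupler block, 46 mm wide, meets the far face for the last 6 mm and pushes back with about 0.6 N, rising to 1.5 N: less than the supply's own friction.
- retainer (a joint): Angle of the retainer: steel bar, 6 mm thick, 55 mm long, at height 31 to 43 mm, on an upright pivot left of the tray; stays where left (0.04 N m friction). 0 = closed: it points along the tray's -y, 3 mm in front of the left post of a supply that is home. It opens over the tray's -x (1.57 rad: points to the robot's side) to 2.4 rad (outwards left). Stops at 0 and 2.4.
- retainer_pivot (a point): Axis of the retainer: at (-81, 124, 52) mm in the tray's frame; its post is 18 mm in diameter, up to height 46 mm.
- retainer_knob (a point): Middle of the retainer's black upright knob, 13 mm in diameter, on the bar 40 mm from its axis, from height 43 to 67 mm (this point is at height 54 mm).
- solder_spool: Bystander: grey solder spool standing left of the tray, 52 mm diameter, 35 mm high; origin at the centre of its underside.
- screwdriver: Bystander: precision screwdriver with blue handle lying right of the tray, 152 mm long, 16 mm high, lengthways along its own y axis; origin at the middle of its underside.
- cutters: Bystander: blue-handled flush cutters lying flat left of the work, 44 x 122 x 11 mm; origin at the middle of the underside.
- mug: Bystander: white mug, 78 mm diameter, 97 mm high; origin at the centre of its underside.
- parts_case: Bystander: open light blue compartment case, 190 x 122 x 37 mm; origin at the centre of its underside.

How it is judged:
By the outcome, as a careful person would: the job done as asked, in the order asked, and still so for the second after the job is handed in, with the robot touching nothing.
It also fails if it takes over 72 s, if anything falls off the work surface, if the arm or the gripper's body presses on something with over 40 N, if the wrist force passes 120 N, or if a joint passes its speed limit or range.

## Working session

There is one attempt and no reset: what is moved stays moved. The work goes in short steps, Python scripts to look and compute and a tool call to move; the robot and the scene stay as the last step left them, time stands still between calls to the robot, and variables do not carry over. Pictures are saved under pics/ and viewed, at most 10 in all, crops included, and the job is handed in when it is done.

Besides the shell and the picture viewer there is one more tool, called after "Request:" as name(argument=value, ...) on one line, values as JSON. servo_tool: Moves the arm, as the interface text tells. Its arguments: {"type":"object","properties":{"series":{"type":"array"},"newtons":{"type":"number"}},"required":["series"]}

```bash
mkdir -p pics; ls; cat > h.py <<'E'
import numpy as np, cv2
from bench import env
def snap(n):
    s=env.snapshot(n); R=cv2.Rodrigues(np.array(s["rvec"],float))[0]; t=np.array(s["tvec"],float).ravel()
    return s,R,t
def ray(s,R,t,uv,z):
    K=np.array(s["intrinsics"]); d=R.T@np.linalg.inv(K)@np.array([uv[0],uv[1],1.]); c=-R.T@t
    return c+d*(z-c[2])/d[2]
def cloud(s,R,t):
    K=np.array(s["intrinsics"]); Z=s["range_z"]; v,u=np.indices(Z.shape)
    P=np.stack([(u-K[0,2])/K[0,0]*Z,(v-K[1,2])/K[1,1]*Z,Z],-1)
    W=(P-t)@R; W[Z==0]=np.nan
    return W
E
python3 - <<'E'
from h import *
o=env.observe(); print(o)
for n in("top","side"):
    s,R,t=snap(n); cv2.imwrite(f"pics/{n}0.png",s["image"]); print(n,-R.T@t,R.tolist())
    np.savez(f"{n}0.npz",W=cloud(s,R,t),im=s["image"])
E
```

```text
pics
{'clock': 0.0, 'q': array([-1.25460374e+00,  1.24558696e-01,  1.65166447e+00, -9.13574737e-06,
        1.36746936e+00, -8.25748250e-02]), 'qvel': array([-0.00052683, -0.00043441, -0.00133209,  0.00216363, -0.00033378,
        0.00066757]), 'joint_torque': array([-5.09840618e-05, -4.23614502e+01, -3.65450764e+01, -1.09748901e-04,
        6.77293181e-03,  1.30558041e-05]), 'position': array([ 0.25217351, -0.59840751,  0.21542398]), 'tool_rot': array([-3.07731020e+00, -6.21830416e-01,  3.98107152e-04]), 'wrist_force': array([-0.39952518,  0.62354053,  0.69730358]), 'moment': array([ 0.00738399,  0.01742655, -0.04125243]), 'grip_force': 0.0, 'gripper_width': 0.08534146738280794}
top [ 0.44413398 -0.06649263  1.24604036] [[-0.022807791084455853, -0.9997398674589745, 4.5595614417519303e-05], [-0.9930090877201484, 0.022648953540774563, -0.11584462270086851], [0.11581345505184859, -0.0026874368122958084, -0.9932673463435377]]
side [ 0.51290841 -0.86233559  0.66610667] [[0.9977817725102739, -0.06421678368475638, -0.01754249524556044], [-0.052335612136164285, -0.5938501511681582, -0.802871709340844], [0.041140225431908824, 0.8020088544715331, -0.5958936811216166]]
```

View pics/top0.png

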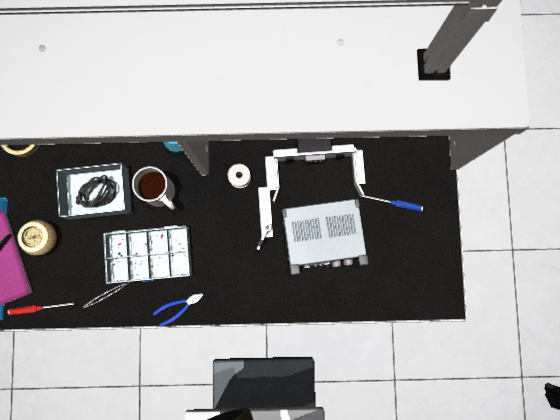

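View pics/side0.png

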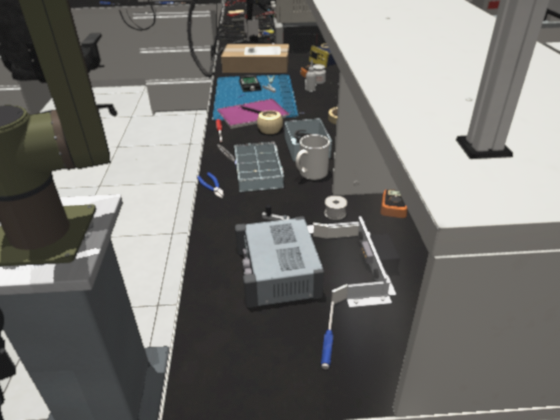

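The top view shows the supply at about (326,235), turned a few degrees. The dock mouth is at about (315,180), and the retainer bar and knob are at about (263,238). The spool is at (238,175), and a shelf overhangs the area above row 140.

```bash
python3 - <<'E'
from h import *
d=np.load("top0.npz");W=d["W"];im=d["im"]
c=im[125:285,225:435]; cv2.imwrite("pics/crop0.png",cv2.resize(c,None,fx=3.7,fy=3.7,interpolation=cv2.INTER_CUBIC))
z=W[...,2]
m=((z>.062)&(z<.085)); m[:190]=0;m[280:]=0;m[:,:275]=0;m[:,380:]=0
n,l,st,_=cv2.connectedComponentsWithStats(m.astype(np.uint8)); k=1+np.argmax(st[1:,4]);P=W[l==k]
print("psu n",len(P),"z",np.median(P[:,2])); r=cv2.minAreaRect((P[:,:2]*1000).astype(np.float32)); print(r,cv2.boxPoints(r))
for (u,v) in [(238,175),(275,165),(272,185),(360,165),(363,185),(315,153),(265,210),(265,232),(260,247),(300,135),(200,120)]: print(u,v,W[v,u].round(3))
# rails: points 0.028..0.045
m=(z>.03)&(z<.042); m[:145]=0; m[260:]=0; m[:,:250]=0;m[:,380:]=0
for v in range(146,204,4):
    q=np.where(m[v])[0]; print(v,[(int(u),*W[v,u,:2].round(4)) for u in q][:40:2])
E
```

```text
psu n 4658 z 0.07047133647495571
((540.3651733398438, -169.20550537109375), (150.34153747558594, 176.61773681640625), 6.452113628387451) [[ 455.747    -89.90312]
 [ 475.59406 -265.40216]
 [ 624.98334 -248.50789]
 [ 605.1363   -73.00885]]
238 175 [0.699 0.029 0.001]
275 165 [ 0.714 -0.06   0.035]
272 185 [ 0.671 -0.052  0.01 ]
360 165 [ 0.717 -0.266 -0.002]
363 185 [ 0.667 -0.27   0.005]
315 153 [ 0.737 -0.154  0.047]
265 210 [ 0.612 -0.034  0.003]
265 232 [ 0.556 -0.034  0.043]
260 247 [ 0.522 -0.022  0.04 ]
300 135 [ 0.695 -0.107  0.352]
200 120 [0.72  0.065 0.371]
146 [(303, np.float64(0.7562), np.float64(-0.1271)), (316, np.float64(0.7556), np.float64(-0.1576)), (323, np.float64(0.7551), np.float64(-0.174))]
150 [(300, np.float64(0.7468), np.float64(-0.1198)), (319, np.float64(0.7456), np.float64(-0.1642)), (324, np.float64(0.7456), np.float64(-0.176))]
154 [(274, np.float64(0.7399), np.float64(-0.0587)), (276, np.float64(0.7401), np.float64(-0.0634)), (326, np.float64(0.7369), np.float64(-0.1808)), (329, np.float64(0.7355), np.float64(-0.1873)), (332, np.float64(0.7363), np.float
[... 1762 characters left out ...]
6, np.float64(0.6884), np.float64(-0.25))]
178 [(276, np.float64(0.6819), np.float64(-0.0621)), (278, np.float64(0.6824), np.float64(-0.0668)), (356, np.float64(0.6792), np.float64(-0.2499)), (358, np.float64(0.6787), np.float64(-0.2543))]
182 [(276, np.float64(0.6728), np.float64(-0.0619)), (356, np.float64(0.6687), np.float64(-0.2487))]
186 [(277, np.float64(0.6641), np.float64(-0.064)), (358, np.float64(0.6591), np.float64(-0.253))]
190 [(277, np.float64(0.6543), np.float64(-0.0638)), (360, np.float64(0.6495), np.float64(-0.2573))]
194 [(275, np.float64(0.6445), np.float64(-0.059)), (362, np.float64(0.6402), np.float64(-0.2618))]
198 [(274, np.float64(0.6353), np.float64(-0.0564))]
202 []
```

View pics/crop0.png

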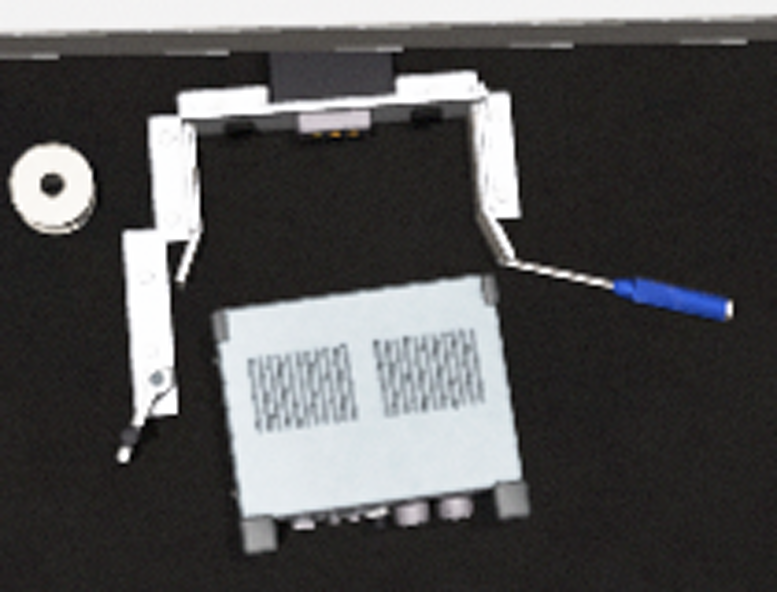

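The crop gives the supply at (0.540, -0.169) with a heading of +6.5°. The dock origin is near (0.652, -0.158) with a yaw of about +3°. The retainer pivot is at about crop (157,378), and its bar is open pointing towards the robot. I'm starting the approach now.

Request:
servo_tool(series=[[[0, 0.04, -0.045, 0, 0, 0, 0.175], [0, 0.08, -0.09, 0, 0, 0, 0.347], [0, 0.12, -0.135, 0, 0, 0, 0.347], [0, 0.16, -0.18, 0, 0, 0, 0.347], [0, 0.2, -0.225, 0, 0, 0, 0.347], [0, 0.24, -0.27, 0, 0, 0, 0.347], [0, 0.28, -0.315, 0, 0, 0, 0.347], [0, 0.32, -0.36, 0, 0, 0, 0.347]]])

```text
clock: 1.1
position: [0.4075, -0.141, 0.2165]
tool_rot: [3.141, 0.081, 0.0]
wrist_force: [0.5, 0.3, 0.9]
gripper_width: -0.0001
grip_force: 0.0
```

```bash
python3 - <<'E'
from h import *
s,R,t=snap("side"); d=np.load("top0.npz");W=d["W"];z=W[...,2]
# dock: PCA fits of rail tops (x .66-.73) and back wall from top cloud
def sel(x0,x1,y0,y1,z0,z1):
    m=(W[...,0]>x0)&(W[...,0]<x1)&(W[...,1]>y0)&(W[...,1]<y1)&(z>z0)&(z<z1); return W[m]
for nm,a in dict(L=(.672,.735,-.09,-.05,.031,.04),Rr=(.672,.735,-.27,-.22,.031,.04)).items():
    P=sel(*a); f=cv2.fitLine(P[:,:2].astype(np.float32),cv2.DIST_HUBER,0,.01,.01).ravel(); f*=np.sign(f[0])
    print(nm,len(P),np.degrees(np.arctan2(f[1],f[0])),f[2:])
print("bar",[ (p.round(3)) for p in sel(.50,.60,-.06,0,.025,.075)[::6]])
Ws=cloud(s,R,t); q=Ws[...,2]
for nm,a in dict(L=(-.09,-.04),Rr=(-.275,-.22)).items():
    m=(Ws[...,0]>.672)&(Ws[...,0]<.735)&(Ws[...,1]>a[0])&(Ws[...,1]<a[1])&(q>.031)&(q<.042); P=Ws[m]
    if len(P)>5:
        f=cv2.fitLine(P[:,:2].astype(np.float32),cv2.DIST_HUBER,0,.01,.01).ravel(); f*=np.sign(f[0]); print("side",nm,len(P),np.degrees(np.arctan2(f[1],f[0])),f[2:])
E
```

```text
L 74 -0.70341516 [ 0.707981   -0.06500893]
Rr 81 4.2968636 [ 0.6938995  -0.24987185]
bar [array([ 0.574, -0.037,  0.043]), array([ 0.572, -0.041,  0.042]), array([ 0.569, -0.039,  0.047]), array([ 0.567, -0.037,  0.047]), array([ 0.565, -0.034,  0.043]), array([ 0.563, -0.032,  0.042]), array([ 0.562, -0.046,  0.044]), array([ 0.561, -0.046,  0.036]), array([ 0.555, -0.032,  0.046]), array([ 0.551, -0.03 ,  0.047]), array([ 0.547, -0.027,  0.04 ]), array([ 0.544, -0.032,  0.044]), array([ 0.54 , -0.029,  0.041]), array([ 0.534, -0.019,  0.066]), array([ 0.531, -0.021,  0.066]), array([ 0.529, -0.023,  0.07 ]), array([ 0.527, -0.025,  0.066]), array([ 0.525, -0.027,  0.053]), array([ 0.522, -0.022,  0.04 ]), array([ 0.517, -0.02 ,  0.047])]
side L 78 -3.0758178 [ 0.7107643  -0.06410139]
side Rr 94 3.259936 [ 0.7090272  -0.25113645]
```

Request:
servo_tool(series=[[[0, 0.015, -0.035, 0.05, 0, 0, 0], [0, 0.015, -0.035, 0.1, 0, 0, 0], [0, 0.015, -0.035, 0.15, 0, 0, 0], [0, 0.016, -0.035, 0.176, 0, 0, 0], [0, 0.02, -0.035, 0.176, 0, 0, 0], [0, 0.026, -0.035, 0.176, 0, 0, 0], [0, 0.032, -0.035, 0.176, 0, 0, 0], [0, 0.038, -0.035, 0.176, 0, 0, 0]]])

```text
clock: 2.15
position: [0.4451, -0.1065, 0.0421]
tool_rot: [3.14, 0.081, 0.004]
wrist_force: [0.9, 0.7, 0.7]
gripper_width: 0.0001
grip_force: 0.0
```

Request:
servo_tool(series=[[[0, 0.004, 0, 0.001, 0, 0, 0], [0, 0.008, 0, 0.001, 0, 0, 0], [0, 0.012, 0, 0.001, 0, 0, 0], [0, 0.016, 0, 0.001, 0, 0, 0], [0, 0.02, 0, 0.001, 0, 0, 0]]])

```text
clock: 2.78
position: [0.4634, -0.1048, 0.0392]
tool_rot: [-3.14, -0.081, 0.001]
wrist_force: [-3.2, 1.0, -1.6]
gripper_width: -0.0003
grip_force: 1.8
```

```bash
cat >> h.py <<'E'
D0=np.array([.652,-.159]); DY=np.radians(2.0)
def psu(show=None):
    s,R,t=snap("top"); W=cloud(s,R,t); z=W[...,2]
    o=env.observe(); p=o["position"]
    hsv=cv2.cvtColor(s["image"],cv2.COLOR_BGR2HSV)
    m=(z>.062)&(z<.082)&(W[...,0]>.44)&(W[...,0]<.745)&(W[...,1]>-.30)&(W[...,1]<-.055)
    m&=~((W[...,0]<p[0]+.013)&(abs(W[...,1]-p[1])<.05))
    n,l,st,_=cv2.connectedComponentsWithStats(m.astype(np.uint8)); k=1+np.argmax(st[1:,4]); P=W[l==k]
    r=cv2.minAreaRect((P[:,:2]*1000).astype(np.float32)); a=r[2]; a=a-90 if a>45 else a
    a=np.radians(a); e=np.array([np.cos(a),np.sin(a)]); f=np.array([-e[1],e[0]])
    u=P[:,:2]@e; v=P[:,:2]@f
    ext=[np.percentile(u,.3),np.percentile(u,99.7),np.percentile(v,.3),np.percentile(v,99.7)]
    c=e*(ext[1]-.075)+f*(ext[2]+ext[3])/2
    L=c-.075*e+.077*f; Rr=c-.075*e-.077*f
    g=np.array([np.cos(DY),np.sin(DY)]); h=np.array([-g[1],g[0]])
    print("n",len(P),"size",round(ext[1]-ext[0],4),round(ext[3]-ext[2],4),"yaw",np.degrees(a).round(2),"c",c.round(4),"L",L.round(4),"R",Rr.round(4),
      "dock: x",((c-D0)@g).round(4),"y",((c-D0)@h).round(4),"| tcp",p.round(4),"F",o["wrist_force"].round(1))
    if show: cv2.imwrite(show,cv2.resize(s["image"][120:300,220:420],None,fx=3,fy=3))
    return s
E
python3 -c "from h import *; psu()"
```

```text
n 4072 size 0.1461 0.1721 yaw 1.7 c [ 0.5521 -0.1725] L [ 0.4748 -0.0977] R [ 0.4794 -0.2517] dock: x -0.1003 y -0.01 | tcp [ 0.4641 -0.105   0.0395] F [-3.4  0.7 -1.3]
```

Request:
servo_tool(series=[[[0, -0.018, 0.01, 0, 0, 0, 0], [0, -0.02, 0.06, 0, 0, 0, 0], [0, -0.02, 0.11, 0, 0, 0, 0], [0, -0.014, 0.149, 0, 0, 0, 0], [0, -0.004, 0.149, 0, 0, 0, 0], [0, 0.004, 0.149, 0, 0, 0, 0], [0, 0.012, 0.149, 0, 0, 0, 0], [0, 0.022, 0.149, 0, 0, 0, 0]]])

```text
clock: 3.82
position: [0.4931, -0.2519, 0.0395]
tool_rot: [3.14, 0.084, -0.002]
wrist_force: [-3.3, -1.9, 0.2]
gripper_width: 0.0
grip_force: 2.1
```

```bash
python3 -c "from h import *; psu()"
```

```text
n 4390 size 0.146 0.172 yaw 7.67 c [ 0.5683 -0.1636] L [ 0.4837 -0.0973] R [ 0.5043 -0.25  ] dock: x -0.0838 y -0.0017 | tcp [ 0.4948 -0.2518  0.0398] F [-1.6 -0.8 -0.7]
```

Request:
servo_tool(series=[[[0, -0.022, -0.01, 0, 0, 0, 0], [0, -0.026, -0.06, 0, 0, 0, 0], [0, -0.028, -0.11, 0, 0, 0, 0], [0, -0.022, -0.153, 0, 0, 0, 0], [0, -0.012, -0.153, 0, 0, 0, 0], [0, -0.002, -0.153, 0, 0, 0, 0], [0, 0.008, -0.153, 0, 0, 0, 0], [0, 0.018, -0.153, 0, 0, 0, 0]]])

```text
clock: 4.88
position: [0.5023, -0.099, 0.0386]
tool_rot: [-3.138, -0.079, 0.007]
wrist_force: [-7.4, 3.3, 0.9]
gripper_width: 0.0001
grip_force: 3.4
```

```bash
python3 -c "from h import *; psu()"
```

```text
n 3674 size 0.1458 0.1725 yaw -0.45 c [ 0.5881 -0.1632] L [ 0.5138 -0.0856] R [ 0.5126 -0.2396] dock: x -0.064 y -0.002 | tcp [ 0.504  -0.0994  0.039 ] F [-2.8  1.3 -1.1]
```

Request:
servo_tool(series=[[[0, -0.018, 0.01, 0, 0, 0, 0], [0, -0.022, 0.055, 0, 0, 0, 0], [0, -0.022, 0.105, 0, 0, 0, 0], [0, -0.017, 0.144, 0, 0, 0, 0], [0, -0.008, 0.144, 0, 0, 0, 0], [0, 0.0, 0.144, 0, 0, 0, 0], [0, 0.008, 0.144, 0, 0, 0, 0], [0, 0.016, 0.144, 0, 0, 0, 0]]])

```text
clock: 5.92
position: [0.5255, -0.2411, 0.0388]
tool_rot: [3.14, 0.084, -0.005]
wrist_force: [-4.8, -2.7, -0.7]
gripper_width: 0.0001
grip_force: 2.8
```

```bash
python3 -c "from h import *; psu('pics/c4.png')"
```

```text
n 4139 size 0.1462 0.1717 yaw 5.18 c [ 0.6045 -0.1622] L [ 0.5229 -0.0923] R [ 0.5368 -0.2457] dock: x -0.0476 y -0.0015 | tcp [ 0.5268 -0.2409  0.0391] F [-2.6 -1.2 -1.3]
```

View pics/c4.png

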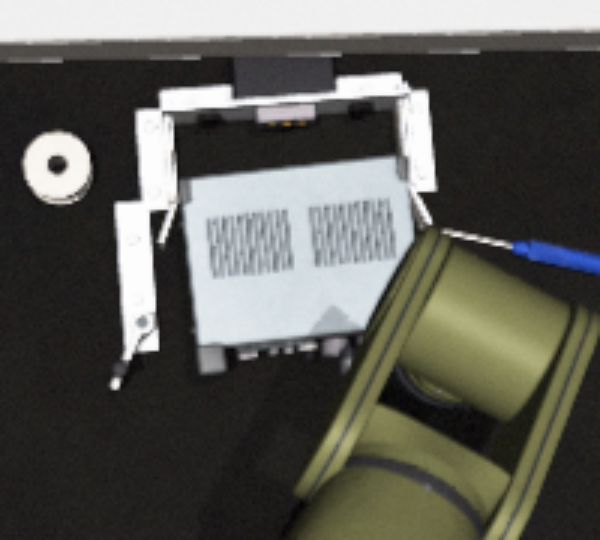

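The supply's far corners are between the rails at about (185,185) and (405,170), with the heading about 3° left of the dock. The left corner is next.

Request:
servo_tool(series=[[[0, -0.018, -0.01, 0, 0, 0, 0], [0, -0.022, -0.06, 0, 0, 0, 0], [0, -0.022, -0.11, 0, 0, 0, 0], [0, -0.016, -0.152, 0, 0, 0, 0], [0, -0.006, -0.152, 0, 0, 0, 0], [0, 0.0, -0.152, 0, 0, 0, 0], [0, 0.006, -0.152, 0, 0, 0, 0], [0, 0.012, -0.152, 0, 0, 0, 0]]])

```text
clock: 6.98
position: [0.5288, -0.0893, 0.0382]
tool_rot: [-3.138, -0.08, 0.009]
wrist_force: [-7.3, 3.1, -0.8]
gripper_width: -0.0001
grip_force: 3.1
```

```bash
python3 -c "from h import *; psu()"
```

```text
n 3597 size 0.1467 0.1721 yaw 0.75 c [ 0.6168 -0.1601] L [ 0.5408 -0.0841] R [ 0.5428 -0.2381] dock: x -0.0352 y 0.0001 | tcp [ 0.5299 -0.0896  0.0384] F [-2.   1.7 -2. ]
```

Request:
servo_tool(series=[[[0, -0.016, 0.01, 0, 0, 0, 0], [0, -0.02, 0.06, 0, 0, 0, 0], [0, -0.02, 0.11, 0, 0, 0, 0], [0, -0.014, 0.15, 0, 0, 0, 0], [0, -0.005, 0.15, 0, 0, 0, 0], [0, 0.0, 0.15, 0, 0, 0, 0], [0, 0.006, 0.15, 0, 0, 0, 0], [0, 0.012, 0.15, 0, 0, 0, 0]]])

```text
clock: 8.02
position: [0.5488, -0.2379, 0.0387]
tool_rot: [-3.14, -0.084, 0.007]
wrist_force: [-6.1, -3.4, -0.5]
gripper_width: 0.0
grip_force: 2.8
```

```bash
python3 -c "from h import *; psu()"
```

```text
n 4039 size 0.1474 0.1713 yaw 5.1 c [ 0.6285 -0.1606] L [ 0.5469 -0.0906] R [ 0.5606 -0.244 ] dock: x -0.0236 y -0.0008 | tcp [ 0.5498 -0.2377  0.0388] F [-3.5 -0.7 -0.5]
```

Request:
servo_tool(series=[[[0, -0.016, -0.01, 0, 0, 0, 0], [0, -0.02, -0.06, 0, 0, 0, 0], [0, -0.02, -0.11, 0, 0, 0, 0], [0, -0.014, -0.151, 0, 0, 0, 0], [0, -0.005, -0.151, 0, 0, 0, 0], [0, 0.0, -0.151, 0, 0, 0, 0], [0, 0.006, -0.151, 0, 0, 0, 0], [0, 0.012, -0.151, 0, 0, 0, 0]]])

```text
clock: 9.07
position: [0.5527, -0.0872, 0.0382]
tool_rot: [-3.138, -0.079, 0.009]
wrist_force: [-6.0, 3.4, -0.8]
gripper_width: 0.0001
grip_force: 3.0
```

```bash
python3 -c "from h import *; psu()"
```

```text
n 3449 size 0.1476 0.1724 yaw 0.9 c [ 0.6402 -0.1592] L [ 0.564  -0.0834] R [ 0.5664 -0.2374] dock: x -0.0118 y 0.0002 | tcp [ 0.5538 -0.0875  0.0384] F [-3.1  1.1 -1.2]
```

Request:
servo_tool(series=[[[0, -0.016, 0.01, 0, 0, 0, 0], [0, -0.02, 0.06, 0, 0, 0, 0], [0, -0.02, 0.11, 0, 0, 0, 0], [0, -0.014, 0.151, 0, 0, 0, 0], [0, -0.006, 0.151, 0, 0, 0, 0], [0, -0.001, 0.151, 0, 0, 0, 0], [0, 0.003, 0.151, 0, 0, 0, 0], [0, 0.007, 0.151, 0, 0, 0, 0]]])

```text
clock: 10.12
position: [0.5677, -0.2371, 0.0388]
tool_rot: [3.14, 0.084, -0.007]
wrist_force: [-7.1, -4.0, 0.6]
gripper_width: 0.0003
grip_force: 3.8
```

```bash
python3 -c "from h import *; psu()"
```

```text
n 3989 size 0.1473 0.1715 yaw 3.64 c [ 0.6487 -0.158 ] L [ 0.5689 -0.0859] R [ 0.5787 -0.2396] dock: x -0.0033 y 0.0011 | tcp [ 0.5683 -0.2369  0.0388] F [-6.8 -1.9 -0.6]
```

Request:
servo_tool(series=[[[0, -0.014, -0.01, 0, 0, 0, 0], [0, -0.016, -0.06, 0, 0, 0, 0], [0, -0.016, -0.11, 0, 0, 0, 0], [0, -0.012, -0.151, 0, 0, 0, 0], [0, -0.003, -0.151, 0, 0, 0, 0], [0, 0.001, -0.151, 0, 0, 0, 0], [0, 0.004, -0.151, 0, 0, 0, 0], [0, 0.006, -0.151, 0, 0, 0, 0]]])

```text
clock: 11.18
position: [0.5629, -0.0866, 0.0382]
tool_rot: [-3.138, -0.081, 0.021]
wrist_force: [-20.1, 1.5, 9.6]
gripper_width: -0.0002
grip_force: 9.8
```

```bash
python3 -c "from h import *; psu()"
```

```text
n 3389 size 0.1477 0.172 yaw 2.91 c [ 0.6529 -0.1605] L [ 0.5741 -0.0874] R [ 0.5819 -0.2412] dock: x 0.0009 y -0.0015 | tcp [ 0.5629 -0.0867  0.0381] F [-17.2   1.9   8.5]
```

Request:
servo_tool(series=[[[0, -0.018, 0.0, 0, 0, 0, 0], [0, -0.02, 0.05, 0, 0, 0, 0], [0, -0.02, 0.1, 0, 0, 0, 0], [0, -0.018, 0.151, 0, 0, 0, 0], [0, -0.01, 0.151, 0, 0, 0, 0], [0, -0.006, 0.151, 0, 0, 0, 0], [0, -0.005, 0.151, 0, 0, 0, 0], [0, -0.004, 0.151, 0, 0, 0, 0]]])

```text
clock: 12.22
position: [0.5701, -0.2368, 0.0393]
tool_rot: [3.14, 0.084, -0.006]
wrist_force: [-7.4, -3.1, 3.2]
gripper_width: 0.0001
grip_force: 3.6
```

```bash
python3 -c "from h import *; psu()"
```

```text
n 3972 size 0.1477 0.1712 yaw 2.52 c [ 0.6528 -0.1588] L [ 0.5745 -0.0852] R [ 0.5813 -0.239 ] dock: x 0.0008 y 0.0002 | tcp [ 0.5702 -0.2369  0.0393] F [-6.2 -2.4  0.5]
```

Request:
servo_tool(series=[[[0, 0.001, 0, 0, 0, 0, 0], [0, 0.0015, 0, 0, 0, 0, 0], [0, 0.002, 0, 0, 0, 0, 0]]])

```text
clock: 12.65
position: [0.5706, -0.237, 0.0393]
tool_rot: [3.14, 0.084, -0.011]
wrist_force: [-11.5, -2.9, 5.7]
gripper_width: -0.0001
grip_force: 6.2
```

Request:
servo_tool(series=[[[0, -0.03, 0, 0, 0, 0, 0], [0, -0.08, 0.02, -0.02, 0, 0, 0], [0, -0.12, 0.05, -0.04, 0, 0, 0], [0, -0.12, 0.05, -0.04, 0, 0, 0]]])

```text
clock: 13.15
position: [0.456, -0.295, 0.0818]
tool_rot: [3.138, 0.077, 0.006]
wrist_force: [0.4, -0.1, 0.1]
gripper_width: -0.0001
grip_force: 0.0
```

```bash
python3 - <<'E'
from h import *
s=psu(); a=cv2.resize(s["image"][130:250,240:390],None,fx=3.9,fy=3.9,interpolation=cv2.INTER_CUBIC)
q,_,_=snap("side"); b=cv2.resize(q["image"][200:320,220:420],None,fx=3.5,fy=3.5,interpolation=cv2.INTER_CUBIC)
cv2.imwrite("pics/t5.png",a); cv2.imwrite("pics/s5.png",b)
E
```

```text
n 4546 size 0.1485 0.1728 yaw 2.8 c [ 0.6529 -0.1599] L [ 0.5742 -0.0866] R [ 0.5818 -0.2404] dock: x 0.0009 y -0.0009 | tcp [ 0.4565 -0.2939  0.0808] F [ 0.6  0.4 -0.3]
```

View pics/t5.png

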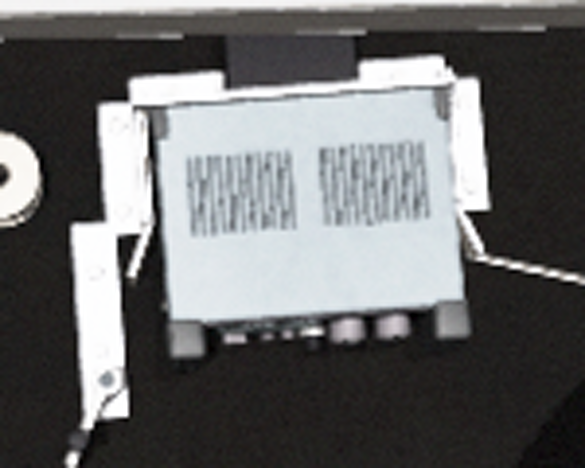

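View pics/s5.png

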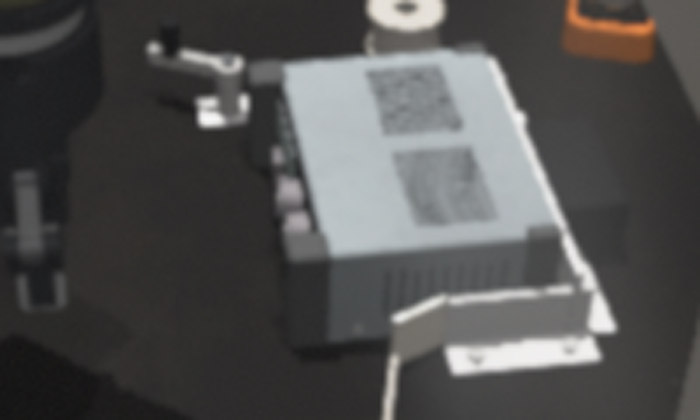

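Both views show the far face close against the tray's back wall. I'll probe each corner gently to confirm it's home.

Request:
servo_tool(series=[[[0, 0.0, -0.05, 0.01, 0, 0, 0], [0, 0.0, -0.1, 0.02, 0, 0, 0], [0, 0.01, -0.15, 0.03, 0, 0, 0], [0, 0.03, -0.203, 0.042, 0, 0, 0], [0, 0.07, -0.203, 0.042, 0, 0, 0], [0, 0.1, -0.203, 0.042, 0, 0, 0], [0, 0.107, -0.203, 0.042, 0, 0, 0], [0, 0.11, -0.203, 0.042, 0, 0, 0]]])

```text
clock: 14.25
position: [0.5551, -0.0842, 0.0368]
tool_rot: [-3.14, -0.083, 0.003]
wrist_force: [-0.3, -0.2, -0.4]
gripper_width: -0.0
grip_force: 0.0
```

Request:
servo_tool(series=[[[0, 0.003, 0, -0.002, 0, 0, 0], [0, 0.006, 0, -0.002, 0, 0, 0], [0, 0.008, 0, -0.002, 0, 0, 0], [0, 0.009, 0, -0.002, 0, 0, 0]]])

```text
clock: 14.75
position: [0.5629, -0.0849, 0.0394]
tool_rot: [-3.14, -0.081, 0.007]
wrist_force: [-8.0, -1.7, 4.2]
gripper_width: 0.0004
grip_force: 3.7
```

Request:
servo_tool(series=[[[0, 0.001, 0, 0, 0, 0, 0], [0, 0.0015, 0, 0, 0, 0, 0], [0, 0.0015, 0, 0, 0, 0, 0]]])

```text
clock: 15.12
position: [0.5628, -0.0848, 0.0388]
tool_rot: [-3.14, -0.081, 0.013]
wrist_force: [-10.4, -1.7, 5.2]
gripper_width: -0.0001
grip_force: 5.2
```

Request:
servo_tool(series=[[[0, -0.016, 0.0, 0, 0, 0, 0], [0, -0.018, 0.05, 0, 0, 0, 0], [0, -0.018, 0.1, 0, 0, 0, 0], [0, -0.012, 0.152, 0, 0, 0, 0], [0, -0.004, 0.152, 0, 0, 0, 0], [0, -0.002, 0.152, 0, 0, 0, 0], [0, 0.0, 0.152, 0, 0, 0, 0], [0, 0.001, 0.152, 0, 0, 0, 0]]])

```text
clock: 16.12
position: [0.5705, -0.2358, 0.0388]
tool_rot: [3.14, 0.085, -0.017]
wrist_force: [-16.9, -5.9, 7.9]
gripper_width: 0.0002
grip_force: 8.5
```

Both corners are solid on one line at 10 to 17 N, so the supply is home. Next is the retainer knob, at about (0.529, -0.023).

Request:
servo_tool(series=[[[0, -0.03, 0, 0, 0, 0, 0], [0, -0.05, 0, -0.05, 0, 0, 0], [0, -0.05, -0.05, -0.09, 0, 0, 0], [0, -0.045, -0.11, -0.09, 0, 0, 0], [0, -0.04, -0.17, -0.09, 0, 0, 0], [0, -0.03, -0.22, -0.09, 0, 0, 0], [0, -0.026, -0.253, -0.07, 0, 0, 0], [0, -0.026, -0.253, -0.038, 0, 0, 0]]])

```text
clock: 17.12
position: [0.5365, 0.0187, 0.0785]
tool_rot: [-3.14, -0.09, -0.007]
wrist_force: [1.1, -0.3, -0.6]
gripper_width: 0.0001
grip_force: 0.0
```

```bash
python3 - <<'E'
from h import *
s=psu(); q,_,_=snap("side"); cv2.imwrite("pics/s6.png",cv2.resize(q["image"][170:320,180:400],None,fx=3.5,fy=3.5,interpolation=cv2.INTER_CUBIC))
E
```

```text
n 4528 size 0.1486 0.1726 yaw 2.94 c [ 0.653  -0.1598] L [ 0.5741 -0.0867] R [ 0.582  -0.2405] dock: x 0.0009 y -0.0008 | tcp [0.5324 0.018  0.0727] F [-2.6  0.7 -3.2]
```

View pics/s6.png

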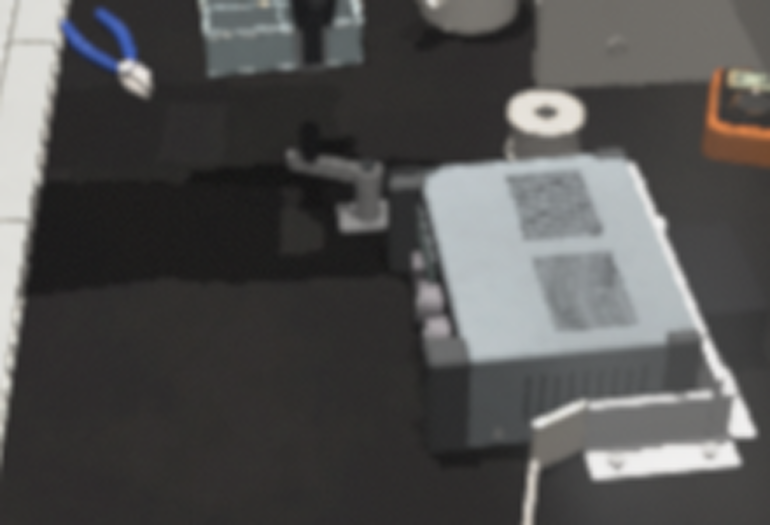

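The bar and knob stand at about (305,150), still pointing towards the robot, and the supply is unchanged. I'll push the knob to the right with the finger side.

Request:
servo_tool(series=[[[0, 0, 0.01, -0.003, 0, 0, 0], [0, 0, 0.02, -0.003, 0, 0, 0], [0, 0, 0.028, -0.003, 0, 0, 0], [0, -0.001, 0.036, -0.003, 0, 0, 0], [0, -0.001, 0.044, -0.003, 0, 0, 0], [0, -0.002, 0.052, -0.003, 0, 0, 0], [0, -0.002, 0.06, -0.003, 0, 0, 0], [0, -0.002, 0.06, -0.003, 0, 0, 0]]])

```text
clock: 18.23
position: [0.5371, -0.0457, 0.0807]
tool_rot: [-3.141, -0.08, 0.0]
wrist_force: [0.1, -0.8, 0.5]
gripper_width: 0.0001
grip_force: 0.0
```

```bash
python3 - <<'E'
from h import *
s=psu(); t=s["image"][150:290,220:360]; q,_,_=snap("side"); q=q["image"][170:310,200:340]
cv2.imwrite("pics/s7.png",cv2.resize(np.hstack([t,q]),None,fx=2.8,fy=2.8,interpolation=cv2.INTER_CUBIC))
E
```

```text
n 4265 size 0.1472 0.172 yaw 2.79 c [ 0.653  -0.1602] L [ 0.5744 -0.0869] R [ 0.5819 -0.2408] dock: x 0.001 y -0.0012 | tcp [ 0.537  -0.0454  0.0807] F [0.5 0.  0.2]
```

View pics/s7.png

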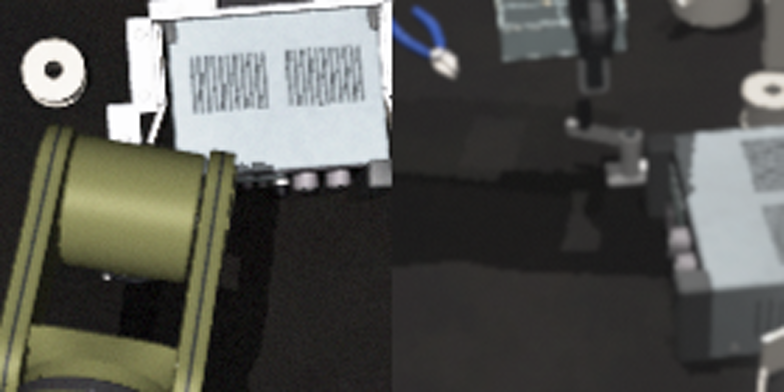

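The side crop shows the knob at about (583,112), apparently unmoved, with the finger just behind it in view at (595,85). I'll check the geometry with depth.

```bash
python3 - <<'E'
from h import *
s,R,t=snap("side"); W=cloud(s,R,t); K=np.array(s["intrinsics"])
pr=lambda p: (cv2.projectPoints(np.array([p],float),s["rvec"],s["tvec"],K,None)[0].ravel()).round(1)
print("tip",pr([.537,-.0457,.056]),"tcp",pr([.537,-.0457,.081]),"knob",pr([.529,-.023,.067]),"knob base",pr([.529,-.023,.043]))
for v in range(186,226,3): print(v,[(u,*W[v,u].round(3)) for u in range(262,284,4)])
E
```

```text
tip [271.9 215.6] tcp [271.6 206.5] knob [267.7 205.9] knob base [268.1 214.4]
186 [(262, np.float64(0.519), np.float64(0.145), np.float64(0.011)), (266, np.float64(0.526), np.float64(-0.073), np.float64(0.153)), (270, np.float64(0.534), np.float64(-0.095), np.float64(0.166)), (274, np.float64(0.542), np.float64(-0.093), np.float64(0.165)), (278, np.float64(0.55), np.float64(-0.092), np.float64(0.163)), (282, np.float64(0.572), np.float64(0.15), np.float64(0.005))]
189 [(262, np.float64(0.519), np.float64(0.148), np.float64(0.0)), (266, np.float64(0.526), np.float64(-0.074), np.float64(0.146)), (270, np.float64(0.534), np.float64(-0.076), np.float64(0.147)), (274, np.float64(0.542), np.float64(-0.077), np.float64(0.147)), (278, np.float64(0.55), np.float64(-0.079), np.float64(0.148)), (282, np.float64(0.571), np.float64(0.144), np.float64(-0.0))]
192 [(262, np.float64(0.519), np.float64(0.129), np.float64(0.004)), (266, np.float64(0.526), np.float64(-0.052), np.float64(0.124)), (270, np.float64(0.534), np.float64(-0.058), np.float64(0.127)), (274, np.float64(0.543), np.float64(-0.061
[... 3763 characters left out ...]
4), np.float64(0.004), np.float64(0.001)), (270, np.float64(0.533), np.float64(0.006), np.float64(-0.001)), (274, np.float64(0.543), np.float64(0.004), np.float64(-0.0)), (278, np.float64(0.552), np.float64(0.004), np.float64(-0.001)), (282, np.float64(0.559), np.float64(-0.047), np.float64(0.038))]
225 [(262, np.float64(0.514), np.float64(-0.003), np.float64(-0.002)), (266, np.float64(0.523), np.float64(-0.006), np.float64(-0.001)), (270, np.float64(0.533), np.float64(-0.006), np.float64(-0.001)), (274, np.float64(0.542), np.float64(-0.006), np.float64(-0.002)), (278, np.float64(0.552), np.float64(-0.007), np.float64(-0.002)), (282, np.float64(0.559), np.float64(-0.041), np.float64(0.025))]
```

The knob hasn't moved. Depth shows the shut fingertips at z≈0.10, about 19 mm above the reported TCP height, so they passed over the knob. I'll go back and come in lower.

Request:
servo_tool(series=[[[0, 0, -0.035, 0, 0, 0, 0], [0, -0.002, -0.07, 0, 0, 0, 0], [0, -0.002, -0.07, 0.02, 0, 0, 0], [0, -0.002, -0.07, 0.04, 0, 0, 0], [0, -0.002, -0.07, 0.046, 0, 0, 0], [0, -0.002, -0.07, 0.046, 0, 0, 0]]])

```text
clock: 19.12
position: [0.5313, 0.0248, 0.0345]
tool_rot: [-3.14, -0.082, 0.001]
wrist_force: [0.4, -1.2, 0.4]
gripper_width: -0.0004
grip_force: 0.0
```

```bash
python3 - <<'E'
from h import *
s,R,t=snap("side"); W=cloud(s,R,t); p=env.observe()["position"]; print(p)
m=(abs(W[...,0]-p[0])<.02)&(abs(W[...,1]-p[1])<.025)&(W[...,2]>.02); P=W[m]
print(len(P),P.min(0),np.percentile(P,[1,50,99],axis=0))
E
```

```text
[0.53182604 0.02467853 0.03519296]
406 [ 5.11859914e-01 -2.30691255e-04  4.80490367e-02] [[0.51231903 0.00059465 0.04899923]
 [0.53282175 0.01320338 0.14681349]
 [0.55122891 0.04851385 0.36366404]]
```

Request:
servo_tool(series=[[[0, 0, 0.012, -0.002, 0, 0, 0], [0, 0, 0.022, -0.002, 0, 0, 0], [0, -0.001, 0.03, -0.002, 0, 0, 0], [0, -0.002, 0.038, -0.002, 0, 0, 0], [0, -0.002, 0.046, -0.002, 0, 0, 0], [0, -0.002, 0.054, -0.002, 0, 0, 0], [0, -0.002, 0.062, -0.002, 0, 0, 0], [0, -0.002, 0.067, -0.002, 0, 0, 0]]])

```text
clock: 20.18
position: [0.5338, -0.0428, 0.0371]
tool_rot: [-3.141, -0.081, -0.003]
wrist_force: [2.9, 2.3, -0.4]
gripper_width: 0.0001
grip_force: 1.4
```

```bash
python3 - <<'E'
from h import *
s,R,t=snap("side"); W=cloud(s,R,t); print(env.observe()["position"],env.observe()["wrist_force"])
cv2.imwrite("pics/s8.png",cv2.resize(s["image"][170:290,220:360],None,fx=4,fy=4,interpolation=cv2.INTER_CUBIC))
m=(W[...,0]>.5)&(W[...,0]<.57)&(W[...,1]>-.1)&(W[...,1]<0)&(W[...,2]>.035)&(W[...,2]<.075); P=W[m]; print(len(P)); print(P[::6].round(3).tolist())
E
```

```text
[ 0.53380977 -0.04325126  0.03718269] [ 0.12466408  0.90105574 -0.11070375]
226
[[0.522, -0.045, 0.075], [0.522, -0.043, 0.068], [0.524, -0.049, 0.069], [0.537, -0.056, 0.074], [0.526, -0.05, 0.067], [0.539, -0.054, 0.069], [0.528, -0.056, 0.069], [0.542, -0.05, 0.063], [0.535, -0.053, 0.063], [0.526, -0.05, 0.059], [0.539, -0.056, 0.062], [0.524, -0.05, 0.056], [0.537, -0.063, 0.065], [0.564, -0.041, 0.047], [0.53, -0.068, 0.067], [0.56, -0.037, 0.041], [0.53, -0.068, 0.064], [0.56, -0.039, 0.04], [0.53, -0.065, 0.059], [0.557, -0.047, 0.043], [0.527, -0.066, 0.057], [0.55, -0.047, 0.041], [0.563, -0.048, 0.041], [0.534, -0.072, 0.058], [0.552, -0.049, 0.04], [0.568, -0.047, 0.037], [0.538, -0.068, 0.052], [0.552, -0.052, 0.039], [0.531, -0.07, 0.052], [0.545, -0.058, 0.041], [0.531, -0.067, 0.046], [0.545, -0.058, 0.038], [0.534, -0.068, 0.044], [0.522, -0.068, 0.042], [0.536, -0.07, 0.043], [0.527, -0.073, 0.043], [0.524, -0.075, 0.042], [0.522, -0.071, 0.036]]
```

View pics/s8.png

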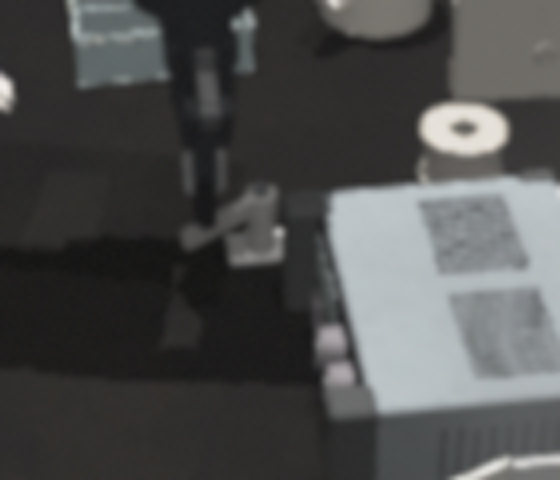

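The bar has swung to about 1.0 rad, with the knob at (200,225) and (0.533, -0.063) in the world frame. I'll move behind the knob and push it forward.

Request:
servo_tool(series=[[[0, -0.005, -0.012, 0, 0, 0, 0], [0, -0.036, -0.01, 0, 0, 0, 0], [0, -0.036, 0.027, 0, 0, 0, 0], [0, -0.022, 0.027, 0, 0, 0, 0], [0, -0.012, 0.027, 0, 0, 0, 0], [0, -0.004, 0.027, 0, 0, 0, 0], [0, 0.004, 0.027, 0, 0, 0, 0], [0, 0.011, 0.027, 0, 0, 0, 0]]])

```text
clock: 21.22
position: [0.5452, -0.0678, 0.0361]
tool_rot: [-3.14, -0.082, 0.003]
wrist_force: [-2.0, 0.8, -0.1]
gripper_width: 0.0001
grip_force: 0.7
```

Request:
servo_tool(series=[[[0, 0.002, 0.001, 0, 0, 0, 0], [0, 0.004, 0.002, 0, 0, 0, 0], [0, 0.006, 0.003, 0, 0, 0, 0], [0, 0.007, 0.004, 0, 0, 0, 0]]])

```text
clock: 21.72
position: [0.5506, -0.0706, 0.0363]
tool_rot: [-3.137, -0.081, 0.008]
wrist_force: [-7.7, 9.1, 4.8]
gripper_width: 0.0002
grip_force: 5.6
```

Request:
servo_tool(series=[[[0, -0.008, -0.001, 0, 0, 0, 0], [0, -0.04, -0.001, 0, 0, 0, 0], [0, -0.08, 0.0, -0.04, 0, 0, 0], [0, -0.1, 0.0, -0.08, 0, 0, 0], [0, -0.1, 0.0, -0.08, 0, 0, 0]]])

```text
clock: 22.35
position: [0.4547, -0.079, 0.1213]
tool_rot: [3.136, 0.08, 0.015]
wrist_force: [-0.3, -0.2, 0.3]
gripper_width: -0.0002
grip_force: 0.0
```

```bash
python3 - <<'E'
from h import *
s=psu(); q,R,t=snap("side"); W=cloud(q,R,t)
T=s["image"][150:290,235:375]; S=q["image"][170:310,230:370]
cv2.imwrite("pics/s9.png",cv2.resize(np.hstack([T,S]),None,fx=2.8,fy=2.8,interpolation=cv2.INTER_CUBIC))
m=(W[...,0]>.5)&(W[...,0]<.576)&(W[...,1]>-.11)&(W[...,1]<-.02)&(W[...,2]>.032)&(W[...,2]<.07); P=W[m]; print(P[::5].round(3).tolist())
E
```

```text
n 4558 size 0.1557 0.1734 yaw 2.85 c [ 0.6529 -0.1595] L [ 0.5741 -0.0863] R [ 0.5818 -0.2401] dock: x 0.0009 y -0.0005 | tcp [ 0.454  -0.0786  0.1193] F [-0.4  0.1  0.3]
[[0.564, -0.035, 0.045], [0.564, -0.037, 0.044], [0.56, -0.036, 0.041], [0.571, -0.037, 0.04], [0.564, -0.044, 0.044], [0.557, -0.044, 0.041], [0.566, -0.08, 0.068], [0.559, -0.043, 0.037], [0.568, -0.079, 0.065], [0.559, -0.045, 0.036], [0.568, -0.083, 0.065], [0.559, -0.045, 0.034], [0.568, -0.082, 0.061], [0.561, -0.079, 0.057], [0.572, -0.078, 0.055], [0.565, -0.085, 0.058], [0.575, -0.097, 0.067], [0.57, -0.085, 0.055], [0.563, -0.084, 0.052], [0.574, -0.09, 0.056], [0.568, -0.085, 0.05], [0.561, -0.081, 0.044], [0.572, -0.081, 0.043], [0.565, -0.087, 0.046], [0.575, -0.095, 0.052], [0.574, -0.088, 0.044], [0.569, -0.09, 0.043], [0.569, -0.093, 0.042], [0.569, -0.092, 0.039], [0.569, -0.094, 0.038], [0.569, -0.094, 0.035]]
```

View pics/s9.png

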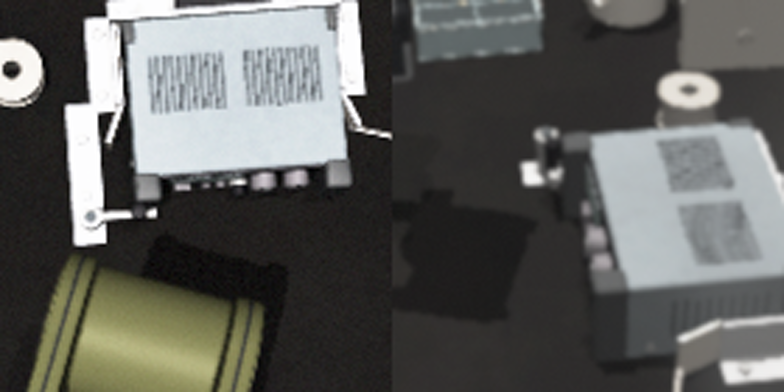

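The bar now lies across the front of the left post, with the knob at about (145,211) on the left and (547,150) on the right. I'll give it one centred push to make sure it's on its stop.

Request:
servo_tool(series=[[[0, 0.03, 0.004, 0.04, 0, 0, 0], [0, 0.06, 0.008, 0.08, 0, 0, 0], [0, 0.085, 0.008, 0.08, 0, 0, 0], [0, 0.095, 0.008, 0.08, 0, 0, 0], [0, 0.099, 0.008, 0.08, 0, 0, 0], [0, 0.101, 0.008, 0.08, 0, 0, 0], [0, 0.102, 0.008, 0.08, 0, 0, 0], [0, 0.102, 0.008, 0.08, 0, 0, 0]]])

```text
clock: 23.45
position: [0.5499, -0.0804, 0.0353]
tool_rot: [-3.14, -0.082, 0.017]
wrist_force: [-11.4, -2.3, 4.6]
gripper_width: -0.0001
grip_force: 6.0
```

Request:
servo_tool(series=[[[0, -0.02, 0, 0, 0, 0, 0], [0, -0.06, 0, -0.03, 0, 0, 0], [0, -0.1, 0, -0.09, 0, 0, 0], [0, -0.11, 0, -0.13, 0, 0, 0], [0, -0.11, 0, -0.13, 0, 0, 0], [0, -0.11, 0, -0.13, 0, 0, 0]]])

```text
clock: 24.2
position: [0.4448, -0.0859, 0.1667]
tool_rot: [3.14, 0.081, 0.001]
wrist_force: [-0.5, -0.3, -0.5]
gripper_width: 0.0002
grip_force: 0.0
```

```bash
python3 - <<'E'
from h import *
psu(); q,R,t=snap("side"); W=cloud(q,R,t)
m=(W[...,0]>.55)&(W[...,0]<.5735)&(W[...,1]>-.1)&(W[...,1]<-.065)&(W[...,2]>.046)&(W[...,2]<.07); P=W[m]; print("knob",P.mean(0))
m=(W[...,0]>.55)&(W[...,0]<.5735)&(W[...,1]>-.1)&(W[...,1]<-.025)&(W[...,2]>.033)&(W[...,2]<.046); P=W[m]; f=cv2.fitLine(P[:,:2].astype(np.float32),cv2.DIST_HUBER,0,.01,.01).ravel(); print("bar",len(P),f)
E
```

```text
n 4571 size 0.1554 0.1734 yaw 2.67 c [ 0.6529 -0.1595] L [ 0.5744 -0.0861] R [ 0.5816 -0.2399] dock: x 0.0009 y -0.0005 | tcp [ 0.4443 -0.0857  0.1656] F [-0.3  0.6 -0.3]
knob [ 0.56647683 -0.08229168  0.0586698 ]
bar 59 [ 0.11485904 -0.9933818   0.56439805 -0.06861918]
```

```bash
python3 -c "from bench import env; print(env.sign_off())"
```

```text
the job is handed in; nothing more can be done
None
```

I handed the job in after about 24 s of robot time: both sides of the supply are solid against the back stops, the retainer bar is closed onto its stop across the front, and the highest push force I read on the supply was about 20 N (read once after each move, not continuously).

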